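Tip the bent coupon over and push it against the stop bar

ROBOT

A 6-joint arm with a two-finger parallel gripper is mounted at the origin on the work surface. World frame = base frame: x ahead of the robot, y to its left, z up, the work surface at z = 0. Lengths are in m, angles in rad, forces in N, time in s.
With the tool pointing down it reaches from about 0.3 to 0.775 m from the base axis. Payload 14.6 kg.
Tool frame: the origin (TCP) lies at the very end of the fingers, on their centre line; the grasp point (between the pads) lies 19 mm behind it; z points along the fingers, y is the line along which they close (so a half turn about z gives the same grasp; the last joint's range is limited). The gripper opens to 94 mm and grips with 3 to 60 N. Pads are 16 mm wide; open, the fingers measure 119 mm over their backs; the gripper's body (75 mm by 177 mm) begins 78 mm behind the grasp point.
Start: joints at [-1.346, 0.3, 1.521, -0, 1.321, -0.067], TCP at [0.158, -0.527, 0.205] pointing down, gripper open.
Joint ranges: [-3.03, 3.03], [-0.79, 2.21], [0.23, 2.52], [-1.04, 4.18], [0, 3.07], [-2.55, 2.55]. Speed limits (rad/s): [2.22, 2.22, 2.57, 3.14, 3.14, 3.14].

INTERFACE

Orientations are given as [roll, pitch, yaw] about the fixed x, y, z axes, in that order (R = Rz(yaw) Ry(pitch) Rx(roll)).
In Python, from station import ctrl gives the robot as it stands. The module is installed in compiled form; this text tells all that it offers.
- The arm moves only by the tool step_arm, never from a script. Its argument "deltas" is a list of rows, each an object with "dp": the shift along the tool's x, y, z scaled (see below), a list of three; "twist": the turn about the tool's z scaled (see below). In form: [{"dp": [tx, ty, tz], "twist": twist}, ...]. A call has 1 to 12 rows; each row shifts and turns the commanded pose from where the row before left it, along the tool's axes as they then stand; what a row does not reach is not made up. The controller multiplies each number of a shift by 0.04 m and each number of a turn by 4 degrees. A row lasts 1/10 s, in which the tool goes at most 50 mm and 8.59 degrees, less where a joint would pass 70% of its speed; a pose out of reach is approached as far as the arm can. A call with a number of a shift or a turn outside -1 to 1 is refused whole. A call with a gripper value outside its range is refused whole. "gripper" is the opening, from -1 (shut) to 1 (fully open), set as the call begins (left out, the last holds). The fingers move at their own pace and stop on an object; "squeeze" is the grip in N (left out, the last holds). Time passes only in rows, so rows that do not move let the fingers close. It gives the time, the measured TCP pose, the force, the opening and the grip force at its end, in the units of the state.
- ctrl.get_obs(): the state, without advancing time (a new reading comes with each control period).
- ctrl.camera(name): name is "scene" or "top"; returns (picture, depth): 420x560x3 uint8, red, green, blue; 420x560 float32, m along the optical axis (not along the pixel's ray), 0 where there is no reading.
- ctrl.get_calibration(name): a dict with "fx", "fy", "cx", "cy" (pixels), "world_to_cam" (4x4, takes a point from world to camera coordinates). Camera axes: x right, y down, z forward; pixel columns grow to the right and rows downward; lengths in m; the calibration is good to about 2 mm. A picture is of the moment at which its call begins. get_calibration takes no time and is no camera call.
- ctrl.hand_in(): hands the job in; it is judged then, once.
Trained networks look in the newest picture that a camera, given by its name, has taken for a name from the list of things; names that differ only in an ending like _2 or _b are one class to them, and where a whole thing is asked for, a point or a joint stands for the part that bears it (a point fixed in the world has none). Each returns a list of dicts, best first, with "conf" (0 to 1); they miss things now and then, are a little off and sometimes report something else, mostly with a low value. They report only what shows in the picture. A call takes as long as a camera call. They do not tell look-alikes from the thing itself.
- ctrl.spot_in(camera, label): "rect" ([left, top, right, bottom] as shares, 0 to 1, of the picture: columns of its width, rows of its height, round what is visible of it).
- ctrl.cut_out(camera, label): "pixels" (420x560 bool, what is visible of it) and "rect" ([left, top, right, bottom] as shares, 0 to 1, of the picture: columns of its width, rows of its height, round what is visible of it).
The state is a dict: "time_s": time; "qpos": joint angles; "joint_vel": joint speeds; "tau": joint torques, N m; "ee_pos": TCP position; "eef_rot": TCP orientation; "force": force on the tool from outside, world axes, zero at the start; "moment": the same for the moment, N m; "grip_width": finger opening in m; "grip_force": force on a finger pad.
Only numpy, scipy, OpenCV 4.12 (cv2) and the standard library are available. Lean on these libraries where they do the work, as an engineer would, in place of code of your own. Each camera call takes 0.05 s, during which the arm holds its last target. There are 200 camera calls.

TASK

The bent aluminium coupon stands on its short leg. By pushing only, never picking it up, tip it over its bend so that its long leg lies flat on the bench and its short leg stands up, and after that slide it along the bench until the free edge of the long leg sits square against the yellow stop bar, its whole width on the bar. Leave the two die pins and the hammer head just where they are, and finish with the gripper clear.

Things in the scene. Friction and masses are not known exactly. Their poses are not given: they have to be found in the camera images.
- coupon: Loose aluminium L-shaped coupon, 5 mm plate, 60 mm wide, 0.08-0.16 kg. Origin: outer corner of the bend, mid-width. z: up the long leg's outer face (100 mm from the bend); -x: along the short leg's outer face (45 mm); y: along the bend. Starts standing on the short leg, z up, +x within 15 degrees of the stop's +x. Once tipped over its bend, z lies level towards the bar and x points down.
- coupon_edge (a point): Free edge of the long leg, outer face, mid-width (own z = 100 mm). 100 mm above the bench at the start, on the bench once tipped. Pushed near here towards own +x, from the short-leg side, the coupon pivots on its bend, passes its balance at about 16 degrees and falls over by itself.
- coupon_toe (a point): Free edge of the short leg, outer face, mid-width (own x = -45 mm). On the bench at the start; once tipped, the short leg stands straight above the origin, this edge 45 mm high, and its flat outer face looks away from the bar.
- stop: Yellow stop bar bolted to the bench, immovable: 25 mm (own x) by 200 mm (own y) by 20 mm high. Origin at the centre of its underside; own -x points from the bar to the coupon. At the start the bend of the coupon is 145 to 180 mm in front of the bar's face.
- stop_face (a point): Middle of the foot of the stop bar's face that looks at the coupon (12.5 mm from the bar's centre); axes as the bar's.
- pin_a: Zinc-plated die pin standing loose on its foot: 16 mm diameter, foot flange 26 mm diameter and 10 mm high, 50 mm high overall. Origin at the centre of its underside. Stands 120 mm or more to one side of the line from coupon to bar.
- pin_b: A second die pin like pin_a.
- hammer_head: Loose dead blow hammer head with no handle, lying on the bench: red and black body with a copper face at each end, 100 mm long (own y), 42 mm wide, 40 mm high, about 0.8 kg. Origin at the centre of its underside. (A green hand press, 430 mm high, is fixed far to the robot's left, about 0.25 to 0.3 m ahead and 0.58 m to the side, and has no part in the job.)
There are look-alikes about, which are no part of the job. Of the things like the hammer_head, leave any that is blue or purple; of the rest the smaller one is meant.

How it is judged:
On the way:
1. the coupon lies on its long leg, short leg up, with its free edge still short of the stop bar (height (world z) of each of coupon_edge, coupon below 0.008 m and height (world z) of coupon_toe above 0.038 m and x of coupon_edge in the frame of stop_face below -0.006 m), for 0.1 s.
At the end, for the whole second after the job is handed in: The coupon lies still on its long leg (bend and free edge within 6 mm of the bench), short leg up, the free edge within 4 mm of the stop bar's face, square to it within 4 degrees and with its whole width on the bar; pins and hammer head upright within 15 mm of where they were (height (world z) of each of coupon_edge, coupon below 0.006 m and height (world z) of coupon_toe above 0.04 m and x of coupon_edge in the frame of stop_face between -0.004 and 0.004 m and y of coupon_edge in the frame of stop_face between -0.07 and 0.07 m and angle between the y axis of coupon and the y axis of stop, either way round below 0.07 rad and linear speed of coupon below 0.01 m/s and distance of each of pin_a, pin_b, hammer_head from where it was at the start of the episode below 0.015 m and angle between each of pin_a, pin_b, hammer_head's own z axis and vertical below 0.2 rad); the robot touches nothing.
It fails at once if the coupon is lifted off the bench or knocked onto its side (bend more than 20 mm up) (height (world z) of coupon above 0.02 m).
It fails at once if a die pin or the hammer head is shifted by more than 15 mm or tipped (distance of any of pin_a, pin_b, hammer_head from where it was at the start of the episode above 0.015 m or angle between any of pin_a, pin_b, hammer_head's own z axis and vertical above 0.3 rad).
It also fails if it takes over 51 s, if anything falls off the work surface, if the arm or the gripper's body presses on something with over 40 N, if the wrist force passes 120 N, or if a joint passes its speed limit or range.

## Working session

There is one attempt and no reset: what is moved stays moved. The work goes in short steps, Python scripts to look and compute and a tool call to move; the robot and the scene stay as the last step left them, time stands still between calls to the robot, and variables do not carry over. Pictures are saved under pics/ and viewed, at most 10 in all, crops included, and the job is handed in when it is done.

Besides the shell and the picture viewer there is one more tool, called after "Call:" in YAML: its name, and indented under it one key for each argument. step_arm: Moves the arm, as the interface text tells. Its arguments: {"type":"object","properties":{"deltas":{"type":"array"},"gripper":{"type":"number"},"squeeze":{"type":"number"}},"required":["deltas"]}

```bash
mkdir -p pics; cat > h.py <<'E'
import numpy as np, cv2
from station import ctrl
def pts(cam, depth, mask):
    c=ctrl.get_calibration(cam); T=np.linalg.inv(np.array(c["world_to_cam"]))
    v,u=np.nonzero(mask&(depth>0)); z=depth[v,u]
    P=np.c_[(u-c["cx"])/c["fx"]*z,(v-c["cy"])/c["fy"]*z,z]
    return P@T[:3,:3].T+T[:3,3]
E
python3 - <<'E'
from h import *
o=ctrl.get_obs(); print(o["ee_pos"],o["eef_rot"],o["force"],o["time_s"])
ims=[]
for cam in("top","scene"):
    im,d=ctrl.camera(cam); ims.append(im)
    cv2.imwrite(f"pics/{cam}0.png",im[:,:,::-1])
    for l in("coupon","stop","pin_a","hammer_head"):
        for r in ctrl.cut_out(cam,l):
            if r["conf"]<.3: continue
            P=pts(cam,d,r["pixels"]); P=P[P[:,2]>.004]
            if len(P)<5: continue
            print(cam,l,round(r["conf"],2),np.round(np.array(r["rect"])*[560,420,560,420]),np.round(np.median(P,0),3),np.round(np.percentile(P,2,axis=0),3),np.round(np.percentile(P,98,axis=0),3))
E
```

```text
[ 0.15816302 -0.52650641  0.20489271] [-3.14047351e+00 -8.67627233e-05  2.91790662e-01] [-0.05571027 -0.5770395   0.36512931] 0.0
top coupon 0.92 [328. 257. 365. 285.] [ 0.46  -0.061  0.007] [ 0.433 -0.09   0.004] [ 0.476 -0.032  0.102]
top stop 0.77 [304. 157. 406. 184.] [ 0.653 -0.077  0.02 ] [ 0.63  -0.171  0.007] [0.676 0.016 0.024]
top pin_a 0.7 [422. 244. 443. 257.] [ 0.503 -0.22   0.022] [ 0.493 -0.232  0.006] [ 0.517 -0.213  0.052]
top pin_a 0.44 [244. 243. 262. 261.] [0.488 0.109 0.015] [0.479 0.1   0.005] [0.503 0.123 0.053]
top hammer_head 0.78 [254. 279. 294. 337.] [0.39  0.069 0.038] [0.347 0.037 0.025] [0.435 0.102 0.043]
top hammer_head 0.74 [217.  88. 281. 156.] [0.738 0.121 0.051] [0.686 0.069 0.018] [0.796 0.176 0.056]
top hammer_head 0.73 [230. 177. 283. 217.] [0.594 0.107 0.038] [0.565 0.06  0.014] [0.625 0.153 0.043]
top hammer_head 0.56 [131. 141. 211. 204.] [0.631 0.268 0.052] [0.585 0.21  0.015] [0.68  0.327 0.058]
scene coupon 0.92 [243. 171. 275. 216.] [ 0.478 -0.057  0.054] [ 0.448 -0.088  0.006] [ 0.481 -0.03   0.101]
scene coupon 0.5 [166. 230. 255. 283.] [ 0.664 -0.065  0.02 ] [ 0.637 -0.171  0.005] [0.684 0.022 0.023]
scene stop 0.73 [161. 231. 253. 283.] [ 0.663 -0.066  0.02 ] [ 0.636 -0.17   0.005] [0.684 0.021 0.023]
scene pin_a 0.78 [323. 213. 339. 240.] [0.499 0.114 0.025] [0.489 0.102 0.005] [0.506 0.124 0.052]
scene pin_a 0.54 [179. 183. 188. 206.] [ 0.513 -0.219  0.025] [ 0.502 -0.23   0.005] [ 0.52  -0.211  0.051]
scene hammer_head 0.83 [311. 180. 341. 217.] [0.413 0.077 0.037] [0.354 0.039 0.01 ] [0.443 0.106 0.043]
scene hammer_head 0.71 [359. 271. 456. 323.] [0.658 0.274 0.049] [0.605 0.212 0.009] [0.696 0.336 0.058]
scene hammer_head 0.6 [263. 277. 328. 364.] [0.77  0.135 0.05 ] [0.702 0.072 0.009] [0.809 0.182 0.056]
```

```bash
python3 - <<'E'
import cv2
a=cv2.imread("pics/top0.png")[70:360,110:470];cv2.imwrite("pics/top0c.png",cv2.resize(a,None,fx=2,fy=2))
from h import *
im,d=ctrl.camera("top")
for l in("coupon","stop"):
    r=ctrl.cut_out("top",l)[0]; P=pts("top",d,r["pixels"])
    z=P[:,2]
    bands=((.09,.108),(.0,.012)) if l=="coupon" else ((.017,.026),)
    for b in bands:
        Q=P[(z>b[0])&(z<b[1])][:,:2].astype(np.float32)
        if len(Q)>4: print(l,b,len(Q),np.round(cv2.boxPoints(cv2.minAreaRect(Q)),3).tolist())
        if b[0]==.09: print(np.round(Q,3).tolist()[::4])
im,d=ctrl.camera("scene")
r=ctrl.cut_out("scene","coupon")[0]; P=pts("scene",d,r["pixels"]); z=P[:,2]
Q=P[(z>.02)&(z<.09)]; 
p=np.polyfit(Q[:,1],Q[:,0],1); res=Q[:,0]-np.polyval(p,Q[:,1]); k=abs(res)<.004; p=np.polyfit(Q[k,1],Q[k,0],1); print("scene face x=",p,k.sum(),len(Q),Q[k,1].min(),Q[k,1].max())
E
```

```text
coupon (0.09, 0.108) 109 [[0.47099998593330383, -0.03099999949336052], [0.47200000286102295, -0.09000000357627869], [0.4779999852180481, -0.09000000357627869], [0.47699999809265137, -0.03099999949336052]]
[[0.47699999809265137, -0.03400000184774399], [0.4749999940395355, -0.03200000151991844], [0.4749999940395355, -0.039000000804662704], [0.4749999940395355, -0.04600000008940697], [0.4749999940395355, -0.05299999937415123], [0.47600001096725464, -0.061000000685453415], [0.47600001096725464, -0.06800000369548798], [0.4749999940395355, -0.07400000095367432], [0.47600001096725464, -0.08100000023841858], [0.47600001096725464, -0.08900000154972076], [0.4729999899864197, -0.035999998450279236], [0.4740000069141388, -0.0430000014603138], [0.4729999899864197, -0.04899999871850014], [0.4740000069141388, -0.0560000017285347], [0.4740000069141388, -0.06300000101327896], [0.4740000069141388, -0.07000000029802322], [0.4740000069141388, -0.07599999755620956], [0.4740000069141388, -0.08299999684095383], [0.4740000069141388, -0.09000000357627869], [0.47200000286102295, -0.035999998450279236], [0.47200000286102295, -0.0430000014603138], [0.47200000286102295, -0.04899999871850014], [0.47200000286102295, -0.0560000017285347], [0.47200000286102295, -0.06300000101327896], [0.47200000286102295, -0.0689999982714653], [0.4729999899864197, -0.07699999958276749], [0.4729999899864197, -0.08299999684095383], [0.47200000286102295, -0.09000000357627869]]
coupon (0.0, 0.012) 700 [[0.4320000112056732, -0.03099999949336052], [0.4320000112056732, -0.09399999678134918], [0.4869999885559082, -0.09399999678134918], [0.4860000014305115, -0.03099999949336052]]
stop (0.017, 0.026) 1295 [[0.625, -0.17499999701976776], [0.6510000228881836, -0.17900000512599945], [0.6830000281333923, 0.017999999225139618], [0.6579999923706055, 0.023000000044703484]]
scene face x= [-0.01307437  0.47750776] 763 766 -0.08911709174775806 -0.02906164502816122
```

View pics/top0c.png

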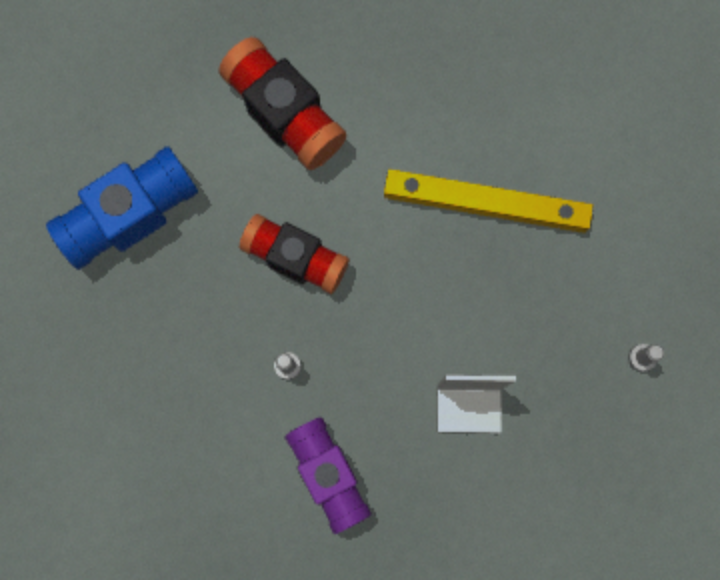

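The crop shows the coupon at (475,405) and the yellow bar at (488,200), with pins at (287,366) and (645,356). There are four hammer heads: blue (120,205), purple (328,475), large red (283,100) and small red (293,253). The task excludes blue and purple, so the smaller red one is meant. I won't touch any of them.

The coupon's yaw is about +0.7° and the bar's is about -9.2°. I'll turn the tool to the coupon's yaw, then move in behind it, above the short leg.

Call:
step_arm:
  deltas:
    - {"dp": [0,0,0],"twist": 1}
    - {"dp": [0,0,0],"twist": 1}
    - {"dp": [0,0,0],"twist": 1}
    - {"dp": [0,0,0],"twist": 1}
    - {"dp": [0.5,-0.9,0],"twist": 0}
    - {"dp": [0.5,-0.9,0],"twist": 0}
    - {"dp": [0.5,-0.9,0],"twist": 0}
    - {"dp": [0.5,-0.9,0],"twist": 0}
    - {"dp": [0.5,-0.9,0],"twist": 0}
    - {"dp": [0.5,-0.9,0],"twist": 0}
    - {"dp": [0.5,-0.9,0],"twist": 0}
    - {"dp": [0.5,-0.9,0],"twist": 0}
  gripper: -0.3

```text
time_s: 1.95
ee_pos: [0.315, -0.2353, 0.2057]
eef_rot: [3.141, -0.0, 0.012]
force: [0.0, -0.1, -0.4]
grip_width: 0.0331
grip_force: 0.0
```

Call:
step_arm:
  deltas:
    - {"dp": [0.56,-0.87,0],"twist": 0}
    - {"dp": [0.56,-0.87,0],"twist": 0}
    - {"dp": [0.56,-0.87,0],"twist": 0}
    - {"dp": [0.56,-0.87,0],"twist": 0}
    - {"dp": [0.56,-0.87,0],"twist": 0}
    - {"dp": [0,0,0.74],"twist": 0}
    - {"dp": [0,0,0.74],"twist": 0}
    - {"dp": [0,0,0.74],"twist": 0}
    - {"dp": [0,0,0.74],"twist": 0}
    - {"dp": [0,0,0],"twist": 0}

```text
time_s: 2.95
ee_pos: [0.4226, -0.061, 0.0844]
eef_rot: [-3.14, 0.005, 0.013]
force: [-0.2, -0.3, 0.7]
grip_width: 0.0329
grip_force: 0.0
```

Call:
step_arm:
  deltas:
    - {"dp": [0.4,0,0],"twist": 0}
    - {"dp": [0.3,0,0],"twist": 0}
    - {"dp": [0.15,0,0],"twist": 0}
    - {"dp": [0.12,0,0],"twist": 0}
    - {"dp": [0.12,0,0],"twist": 0}
    - {"dp": [0.12,0,0],"twist": 0}
    - {"dp": [0.12,0,0],"twist": 0}
    - {"dp": [0.12,0,0],"twist": 0}
    - {"dp": [0.12,0,0],"twist": 0}
    - {"dp": [0.12,0,0],"twist": 0}
    - {"dp": [0.12,0,0],"twist": 0}
    - {"dp": [0.12,0,0],"twist": 0}

```text
time_s: 4.15
ee_pos: [0.502, -0.0604, 0.087]
eef_rot: [-3.142, 0.0, 0.013]
force: [1.3, 0.1, -0.2]
grip_width: 0.0329
grip_force: 0.0
```

```bash
cat >> h.py <<'E'
def look(cam,name=None):
    im,d=ctrl.camera(cam)
    if name: cv2.imwrite(f"pics/{name}.png",cv2.resize(im[:,:,::-1][100:340,180:480],None,fx=2,fy=2))
    for l in("coupon","stop"):
        rs=ctrl.cut_out(cam,l)
        if not rs: print(l,"none"); continue
        P=pts(cam,d,rs[0]["pixels"]); z=P[:,2]
        print(cam,l,round(rs[0]["conf"],2),np.round(P.min(0),3),np.round(P.max(0),3))
        for b in ((.0,.012),(.035,.06),(.09,.11)) if l=="coupon" else ((.017,.026),):
            Q=P[(z>b[0])&(z<b[1])][:,:2].astype(np.float32)
            if len(Q)>4: print(b,len(Q),np.round(cv2.boxPoints(cv2.minAreaRect(Q)).astype(float),4).tolist())
E
python3 -c "
from h import *
look('top','top1');look('scene')"
```

```text
top coupon 0.55 [ 0.56   0.055 -0.004] [0.639 0.157 0.045]
(0.0, 0.012) 35 [[0.5591, 0.0663], [0.607, 0.0498], [0.6389, 0.1422], [0.5911, 0.1588]]
(0.035, 0.06) 791 [[0.5567, 0.0705], [0.595, 0.0528], [0.6365, 0.1427], [0.5982, 0.1603]]
top stop 0.84 [ 0.546 -0.177 -0.004] [0.687 0.021 0.374]
(0.017, 0.026) 1305 [[0.625, -0.1742], [0.6511, -0.1785], [0.6839, 0.0183], [0.6577, 0.0227]]
scene coupon 0.57 [ 0.41  -0.119  0.   ] [ 0.581 -0.027  0.048]
(0.0, 0.012) 937 [[0.3975, -0.047], [0.4135, -0.1221], [0.5911, -0.0842], [0.5751, -0.0091]]
(0.035, 0.06) 156 [[0.4779, -0.029], [0.4798, -0.0894], [0.488, -0.0892], [0.4861, -0.0287]]
stop none
```

Call:
step_arm:
  deltas:
    - {"dp": [-0.6,0,0],"twist": 0}
    - {"dp": [-0.6,0,0],"twist": 0}
    - {"dp": [-0.6,0,0],"twist": 0}
    - {"dp": [-0.4,0,0],"twist": 0}
    - {"dp": [0,0,0],"twist": 0}

```text
time_s: 4.95
ee_pos: [0.4124, -0.0615, 0.0872]
eef_rot: [-3.142, 0.0, 0.012]
force: [-0.3, 0.3, -0.5]
grip_width: 0.0328
grip_force: 0.0
```

```bash
python3 -c "
from h import *
look('top','top2');look('scene','sc2')
a=cv2.imread('pics/top2.png');b=cv2.imread('pics/sc2.png');cv2.imwrite('pics/both2.png',cv2.resize(np.vstack([a,b]),None,fx=.62,fy=.62))"
```

```text
coupon none
top stop 0.69 [ 0.627 -0.177 -0.006] [0.682 0.021 0.026]
(0.017, 0.026) 1285 [[0.6253, -0.1745], [0.6514, -0.1789], [0.6843, 0.0182], [0.6582, 0.0226]]
scene coupon 0.91 [ 0.477 -0.093  0.001] [ 0.58  -0.027  0.047]
(0.0, 0.012) 915 [[0.4786, -0.0286], [0.4804, -0.0934], [0.5815, -0.0906], [0.5797, -0.0258]]
(0.035, 0.06) 144 [[0.4771, -0.0306], [0.4775, -0.0872], [0.4866, -0.0872], [0.4862, -0.0305]]
scene stop 0.73 [ 0.607 -0.192  0.001] [0.686 0.024 0.024]
(0.017, 0.026) 1090 [[0.6273, -0.1729], [0.6546, -0.1774], [0.6871, 0.0201], [0.6598, 0.0246]]
```

View pics/both2.png

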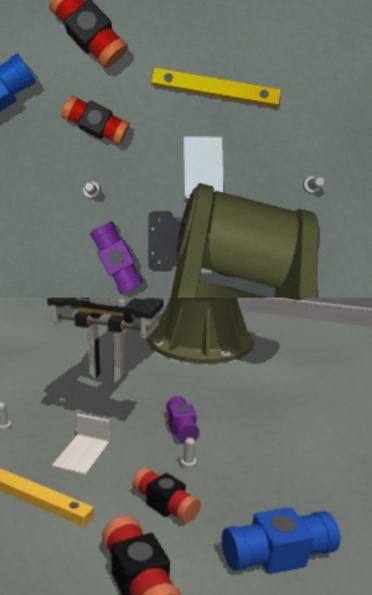

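The coupon now lies flat with its short leg up: plate at (203,165) in the upper view, (85,445) in the lower. The fingers are clear behind it. Next I lower the tool behind the short leg and approach.

Call:
step_arm:
  deltas:
    - {"dp": [0,0,0.7],"twist": 0}
    - {"dp": [0,0,0.7],"twist": 0}
    - {"dp": [0,0,0.4],"twist": 0}
    - {"dp": [0.5,0,0],"twist": 0}
    - {"dp": [0.5,0,0],"twist": 0}
    - {"dp": [0.2,0,0],"twist": 0}
    - {"dp": [0,0,0],"twist": 0}

```text
time_s: 5.95
ee_pos: [0.4621, -0.0608, 0.0148]
eef_rot: [-3.142, 0.0, 0.013]
force: [-0.7, -0.2, -0.6]
grip_width: 0.0331
grip_force: 0.0
```

Call:
step_arm:
  deltas:
    - {"dp": [0.1,0,0],"twist": 0}
    - {"dp": [0.1,0,0],"twist": 0}
    - {"dp": [0.1,0,0],"twist": 0.25}
    - {"dp": [0.1,0,0],"twist": 0.25}
    - {"dp": [0.1,0,0],"twist": 0.25}
    - {"dp": [0.1,0,0],"twist": 0.25}
    - {"dp": [0.1,0,0],"twist": 0.25}
    - {"dp": [0.1,0,0],"twist": 0.25}
    - {"dp": [0.1,0,0],"twist": 0.25}
    - {"dp": [0.1,0,0],"twist": 0.25}
    - {"dp": [0.1,0,0],"twist": 0.25}
    - {"dp": [0.1,0,0],"twist": 0.25}

```text
time_s: 7.15
ee_pos: [0.5098, -0.0635, 0.015]
eef_rot: [-3.142, 0.0, -0.163]
force: [-2.3, -0.0, 0.2]
grip_width: 0.0331
grip_force: 0.6
```

```bash
python3 -c "
from h import *
look('scene','sc3')"
```

```text
scene coupon 0.95 [ 0.457 -0.108  0.   ] [ 0.624 -0.034  0.048]
(0.0, 0.012) 1075 [[0.4567, -0.0953], [0.6169, -0.1159], [0.6259, -0.0463], [0.4657, -0.0258]]
(0.035, 0.06) 156 [[0.5093, -0.0893], [0.5214, -0.0927], [0.5371, -0.0369], [0.5251, -0.0334]]
scene stop 0.92 [ 0.609 -0.181  0.   ] [0.685 0.024 0.024]
(0.017, 0.026) 1082 [[0.6286, -0.1723], [0.6557, -0.1766], [0.6868, 0.0207], [0.6596, 0.025]]
```

Call:
step_arm:
  deltas:
    - {"dp": [0.1,0,0],"twist": 0}
    - {"dp": [0.1,0,0],"twist": 0}
    - {"dp": [0.1,0,0],"twist": 0}
    - {"dp": [0.1,0,0],"twist": 0}
    - {"dp": [0.1,0,0],"twist": 0}
    - {"dp": [0,0,0],"twist": 0}

```text
time_s: 7.9
ee_pos: [0.5297, -0.0668, 0.0151]
eef_rot: [3.142, -0.0, -0.162]
force: [-0.5, -0.6, 0.6]
grip_width: 0.033
grip_force: 0.0
```

Call:
step_arm:
  deltas:
    - {"dp": [0.04,0,0],"twist": 0}
    - {"dp": [0.04,0,0],"twist": 0}

```text
time_s: 8.1
ee_pos: [0.5324, -0.0672, 0.015]
eef_rot: [-3.142, 0.0, -0.162]
force: [-0.2, 0.7, -0.7]
grip_width: 0.033
grip_force: 0.2
```

```bash
python3 -c "
from h import *
look('scene','sc4')"
```

```text
scene coupon 0.3 [0.434 0.09  0.001] [0.507 0.125 0.053]
(0.0, 0.012) 99 [[0.4324, 0.1048], [0.4398, 0.0821], [0.5106, 0.105], [0.5032, 0.1278]]
(0.035, 0.06) 79 [[0.4876, 0.1186], [0.4913, 0.1048], [0.5045, 0.1084], [0.5007, 0.1222]]
scene stop 0.84 [ 0.635 -0.173 -0.   ] [0.686 0.024 0.024]
(0.017, 0.026) 1011 [[0.6319, -0.1705], [0.6584, -0.1743], [0.6862, 0.0205], [0.6597, 0.0243]]
```

View pics/sc4.png

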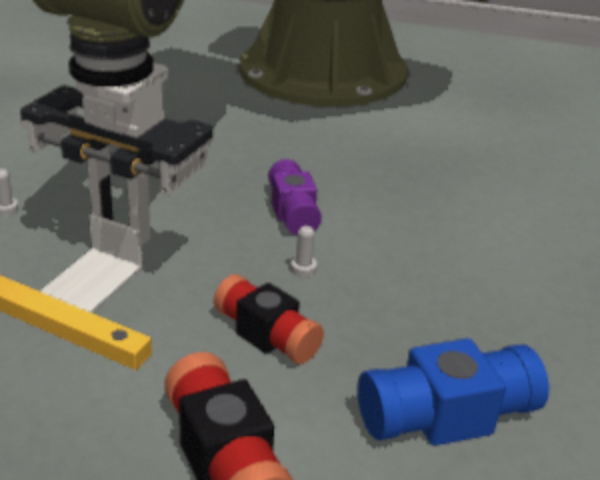

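The coupon is square behind the bar with its plate edge at about (70,300), and the gap is almost closed. I'll creep forward and watch for the force to rise.

Call:
step_arm:
  deltas:
    - {"dp": [0.04,0,0],"twist": 0}
    - {"dp": [0.04,0,0],"twist": 0}

```text
time_s: 8.45
ee_pos: [0.5335, -0.0674, 0.015]
eef_rot: [3.142, 0.005, -0.162]
force: [-27.3, 3.5, 22.1]
grip_width: 0.033
grip_force: 13.4
```

Call:
step_arm:
  deltas:
    - {"dp": [0.03,0,0],"twist": 0}
    - {"dp": [0,0,0],"twist": 0}

```text
time_s: 8.65
ee_pos: [0.5335, -0.0673, 0.015]
eef_rot: [3.142, 0.008, -0.162]
force: [-27.9, 3.0, 22.0]
grip_width: 0.033
grip_force: 14.3
```

Call:
step_arm:
  deltas:
    - {"dp": [0.03,0,0],"twist": 0}
    - {"dp": [0,0,0],"twist": 0}

```text
time_s: 8.85
ee_pos: [0.5335, -0.0673, 0.015]
eef_rot: [3.142, 0.011, -0.162]
force: [-38.9, 4.2, 30.6]
grip_width: 0.0332
grip_force: 19.4
```

Seated: the force rose sharply and the tool stopped advancing. Backing off straight, then up.

Call:
step_arm:
  deltas:
    - {"dp": [-0.1,0,0],"twist": 0}
    - {"dp": [-0.2,0,0],"twist": 0}
    - {"dp": [-0.5,0,0],"twist": 0}
    - {"dp": [-0.8,0,0],"twist": 0}
    - {"dp": [-0.5,0,-0.8],"twist": 0}
    - {"dp": [-0.5,0,-0.8],"twist": 0}
    - {"dp": [-0.5,0,-0.8],"twist": 0}
    - {"dp": [0,0,-0.8],"twist": 0}
    - {"dp": [0,0,0],"twist": 0}

```text
time_s: 9.75
ee_pos: [0.4169, -0.0483, 0.1468]
eef_rot: [3.141, -0.007, -0.162]
force: [1.8, 0.7, -0.1]
grip_width: 0.0327
grip_force: 0.0
```

```bash
python3 -c "
from h import *
print(ctrl.get_obs()['ee_pos'])
look('scene','sc5');look('top','top5')
for c in ('top','scene'):
    im,d=ctrl.camera(c)
    for l in('pin_a','hammer_head'):
        for r in ctrl.cut_out(c,l):
            P=pts(c,d,r['pixels']);print(c,l,np.round(np.median(P[P[:,2]>.004],0),3))
"
```

```text
[ 0.41689739 -0.04834213  0.14680279]
scene coupon 0.84 [ 0.537 -0.108  0.001] [ 0.632 -0.037  0.047]
(0.0, 0.012) 847 [[0.5372, -0.1022], [0.6247, -0.1141], [0.6335, -0.0496], [0.546, -0.0377]]
(0.035, 0.06) 134 [[0.5403, -0.0957], [0.5463, -0.0968], [0.5564, -0.0395], [0.5504, -0.0385]]
scene stop 0.62 [ 0.628 -0.177 -0.   ] [0.686 0.025 0.024]
(0.017, 0.026) 1089 [[0.6271, -0.1731], [0.6547, -0.1777], [0.6871, 0.0203], [0.6595, 0.0248]]
top coupon 0.88 [ 0.538 -0.115 -0.004] [ 0.645 -0.04   0.048]
(0.0, 0.012) 1447 [[0.5369, -0.1006], [0.6368, -0.1166], [0.6468, -0.0543], [0.5469, -0.0383]]
(0.035, 0.06) 117 [[0.5373, -0.097], [0.5429, -0.0979], [0.5522, -0.0407], [0.5466, -0.0398]]
top stop 0.73 [ 0.626 -0.176 -0.003] [0.682 0.021 0.026]
(0.017, 0.026) 1257 [[0.6252, -0.1732], [0.6515, -0.1776], [0.684, 0.0183], [0.6577, 0.0227]]
top pin_a [ 0.503 -0.22   0.023]
top pin_a [0.488 0.109 0.016]
top pin_a [ 0.589 -0.076  0.006]
top hammer_head [0.594 0.106 0.038]
top hammer_head [0.737 0.12  0.05 ]
top hammer_head [0.389 0.069 0.038]
top hammer_head [0.631 0.268 0.052]
scene pin_a [ 0.513 -0.219  0.027]
scene hammer_head [0.77  0.135 0.05 ]
scene hammer_head [0.414 0.078 0.037]
scene hammer_head [0.658 0.274 0.049]
scene hammer_head [0.613 0.114 0.035]
```

View pics/top5.png

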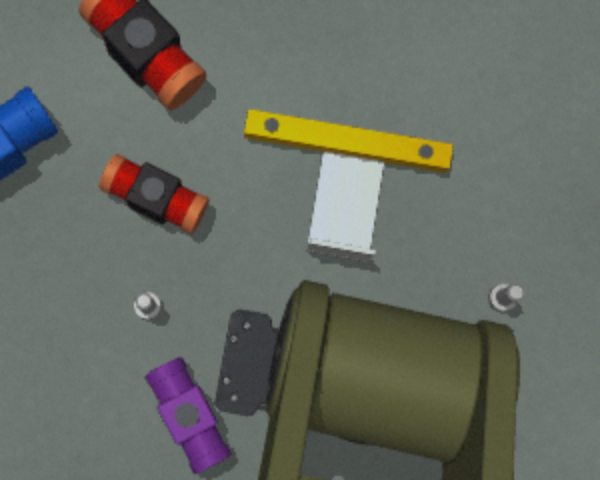

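View pics/sc5.png

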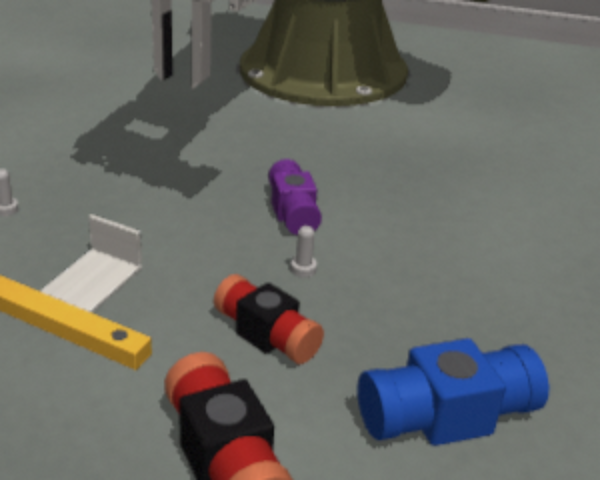

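In both views the coupon is flat and flush against the bar: plate at (345,200) in the top view, bar edge at (352,155). Its yaw is within about 0.3° of the bar's. The pins and hammer head haven't moved, and the gripper is clear.

```bash
python3 -c "
from h import *
print(ctrl.hand_in())"
```

```text
the job is handed in; nothing more can be done
None
```

The coupon was tipped onto its long leg and pushed flush and square against the yellow bar, with the pins and hammer head unmoved and the gripper clear; I handed the job in at about 10 s, and no verdict came back.

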